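Clamp the tubes in the bench shaker and close its shield

TASK

The three tubes lying in the small bench shaker must be clamped before it is run. Slide the shaker's clear front shield up by its black handle, press the red-handled clamp lever inside down until the spring catch holds it by itself, then slide the shield fully down again. Leave the tubes lying in their cradle and do not disturb the things standing around.

Things in the scene. Friction and masses are not known exactly. Their poses are not given: they have to be found in the camera images.
- shaker: bench tube shaker, fixed: white housing 235 x 244 mm, 35 high, clear cell on it (220 wide inside; roof underside at z = 273, roof front edge at x = -98 mm). Origin: centre of underside; -x = front, facing the robot. The shield runs between posts at x = -111, y = +-114 (385 high). A white catch housing stands behind the lever's grip: x -69..-47, y 15..49, up to z = 82 mm.
- shield (a joint): height in m of the clear, slightly tinted front shield (6 mm thick, 212 wide, 240 tall, in the plane x = -111 mm of the shaker): 0 = fully down on the housing, 0.268 = top stop. Its lower edge is at z = 36 mm + this value. Guide friction (about 6 N) keeps it where it is left; it weighs 0.3 kg.
- shield_grip (a point): middle of the shield's black bow handle: round bar 12 mm thick, 110 long along the shaker's y, 51 mm off the shield's front face, 40 mm above its lower edge (76 mm above the bench when closed); moves with the shield. The pane stands behind and above it, so take it with a tool tilted 30 to 45 degrees, pointing down and in.
- clamp_lever (a joint): angle of the clamp lever in rad: 0 = sprung fully up (its start), grows as it is pressed down. The spring catch snaps over it at about 0.365 and then holds it at about 0.353; stop at 0.395. Pressing at the grip takes about 2 N at first, 9 to 10 N at the catch. Let go before the catch has snapped in, it springs back up.
- lever_grip (a point): middle of the lever's red T grip: round bar 16 mm thick, 110 long along the shaker's y, 173 mm in front of the hinge axis (x = 85, z = 85 of the shaker); 146 mm above the bench and 33 mm behind the shield's plane when up, 85 mm and 23 mm when latched. Roof and raised shield stand above it: reach in from the front, tool tilted 40 to 50 degrees.
- tube_a: capped sample tube with blue cap, 13 mm in diameter (cap 17), 100 mm long, lying loose in the shaker's cradle under the clamp pad, cap towards the front; origin: round bottom of the tube, z along the tube to the cap
- tube_b: capped sample tube with red cap, 13 mm in diameter (cap 17), 100 mm long, lying loose in the shaker's cradle under the clamp pad, cap towards the front; origin: round bottom of the tube, z along the tube to the cap
- tube_c: capped sample tube with purple cap, 13 mm in diameter (cap 17), 100 mm long, lying loose in the shaker's cradle under the clamp pad, cap towards the front; origin: round bottom of the tube, z along the tube to the cap
- timer: off-white bench timer lying on the bench, 62 x 68 x 22 mm; origin: centre of the underside
- sample_cup: sample cup with red screw lid, 39 mm in diameter, 74 mm high; origin: centre of the underside
- stain_bottle: purple stain bottle with black cap, 42 mm in diameter, 77 mm high; origin: centre of the underside

How it is judged:
By the outcome, as a careful person would: the job done as asked, in the order asked, and still so for the second after the job is handed in, with the robot touching nothing.
It also fails if it takes over 67 s, if anything falls off the work surface, if the arm or the gripper's body presses on something with over 40 N, if the wrist force passes 120 N, or if a joint passes its speed limit or range.

ROBOT

A 6-joint arm with a two-finger parallel gripper is mounted at the origin on a cart in front of the work surface, level with it; the furniture and walls round the work are solid. World frame = base frame: x ahead of the robot, y to its left, z up, the work surface at z = 0. Lengths are in m, angles in rad, forces in N, time in s.
With the tool pointing down it reaches from about 0.35 to 0.975 m from the base axis. Payload 4.9 kg.
Tool frame: the origin (TCP) lies at the very end of the fingers, on their centre line; the grasp point (between the pads) lies 19 mm behind it; x points along the fingers, y is the direction in which the jaws open and shut, and the axes are right-handed (so a half turn about x gives the same grasp; the last joint's range is limited). The gripper opens to 85 mm and grips with 20 to 120 N. Pads are 22 mm wide; open, the fingers measure 114 mm over their backs; the gripper's body (76 mm by 85 mm) begins 54 mm behind the grasp point. The pads swing forward as they close: fully open they stand 13 mm farther back than shut.
Start: joints at [-0.119, 0.053, 1.613, -0, 1.476, -0.119], TCP at [0.625, 0, 0.231] pointing down, gripper open.
Joint ranges: [-3.01, 3.01], [-1.01, 2.22], [0.06, 2.58], [-1.02, 4.17], [0.09, 2.62], [-3.14, 3.14]. Speed limits (rad/s): [2.57, 2.57, 3.14, 3.14, 3.14, 3.14].

INTERFACE

Orientations are given as a unit quaternion [w, x, y, z].
In Python, from plant import manip gives the robot as it stands.
- The arm moves only by the tool play_rows, never from a script. Its argument "plan" is a list of rows, each a list of 5 numbers: the shift along the tool's x, y, z in mm, then the turn about the tool's x in rad, then the closure, from -1 (fully open) to 1 (shut). A call has 1 to 8 rows; each row is the pose to reach, as a shift and turn from the pose commanded when the call began, along the tool's axes at that moment; what a row does not reach only later rows make up. A row lasts 1/8 s, in which the tool goes at most 62.5 mm and 10.7 degrees, less where a joint would pass 70% of its speed; a pose out of reach is approached as far as the arm can. A call with a gripper value outside its range is refused whole. The fingers move at their own pace and stop on an object; the grip force is fixed at half the most. Time passes only in rows, so rows that repeat a pose let the fingers close. It gives the time, the measured TCP pose, the force and the opening at its end, in the units of the state.
- manip.state(): the state, without advancing time (a new reading comes with each control period).
- manip.grab_frame(name): name is "scene" or "side" or "wrist"; returns a dict with "img" (480x640x3 uint8, red, green, blue), "range_z" (480x640 float32, m along the optical axis (not along the pixel's ray), 0 where there is no reading), "fx", "fy", "cx", "cy" (pixels), "origin" and "rotation" of the camera in the world. Camera axes: x right, y up, looking along -z (the intrinsics and any distortion apply to the point x, -y, -z); pixel columns grow to the right and rows downward; lengths in m; the calibration is good to about 2 mm. A picture is of the moment at which its call begins.
- manip.job_done(): hands the job in, once; it reports no verdict.
The state is a dict: "time": time; "joint_pos": joint angles; "joint_vel": joint speeds; "joint_efforts": joint torques, N m; "tool_pos": TCP position; "tool_rot": TCP orientation; "contact_force": force on the tool from outside, world axes, zero at the start; "ft_torque": the same for the moment, N m; "gripper_width": opening from 0.0 (shut) to 1.0 (fully open).
Only numpy, scipy, OpenCV 4.12 (cv2) and the standard library are available. Lean on these libraries where they do the work, as an engineer would, in place of code of your own. Each camera call takes 0.05 s, during which the arm holds its last target. There are 200 camera calls.

## Working session

There is one attempt and no reset: what is moved stays moved. The work goes in short steps, Python scripts to look and compute and a tool call to move; the robot and the scene stay as the last step left them, time stands still between calls to the robot, and variables do not carry over. Pictures are saved under pics/ and viewed, about 8 in all and at most 12, crops included, and the job is handed in when it is done.

Besides the shell and the picture viewer there is one more tool, called as name([rows], argument=value, ...), one row to a line, values as JSON. play_rows: Moves the arm, as the interface text tells. Its arguments: {"type":"object","properties":{"plan":{"type":"array"}},"required":["plan"]}

```bash
ls; mkdir -p pics; python3 - <<'E'
from plant import manip
import cv2,numpy as np
s=manip.state();print({k:np.round(v,3).tolist() for k,v in s.items()})
for n in("scene","side"):
    f=manip.grab_frame(n);cv2.imwrite(f"pics/{n}0.png",f["img"][:,:,::-1]);np.savez(f"pics/{n}0.npz",**f)
    print(n,f["fx"],f["fy"],f["cx"],f["cy"],f["origin"],f["rotation"],[k for k in f])
E
```

```text
pics
{'time': 0.0, 'joint_pos': [-0.119, 0.053, 1.614, -0.0, 1.476, -0.119], 'joint_vel': [-0.001, -0.004, 0.001, 0.0, 0.001, 0.001], 'joint_efforts': [0.0, -39.367, -37.018, -0.0, 0.007, -0.0], 'tool_pos': [0.624, 0.0, 0.23], 'tool_rot': [0.499, 0.5, 0.501, -0.5], 'contact_force': [0.765, -0.044, 0.378], 'ft_torque': [-0.01, -0.01, 0.0], 'gripper_width': 1.001}
scene 441.6000622719478 441.6000622719478 328.37563872155874 242.2080881417732 [ 1.21172624 -0.38412698  0.65704372] [0.7351151  0.35909725 0.24750075 0.51903597] ['img', 'range_z', 'fx', 'fy', 'cx', 'cy', 'origin', 'rotation']
side 437.7783674171296 437.7783674171296 316.41155986812055 248.81471703635228 [ 0.71567787 -0.5336079   0.83542554] [0.95438657 0.2514439  0.04555644 0.15442425] ['img', 'range_z', 'fx', 'fy', 'cx', 'cy', 'origin', 'rotation']
```

View pics/scene0.png

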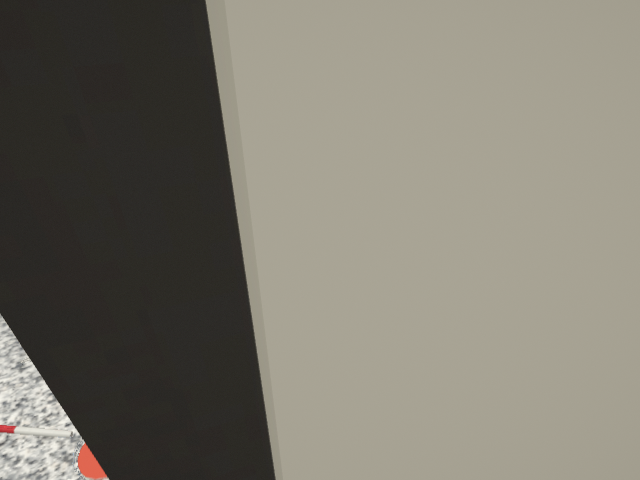

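View pics/side0.png

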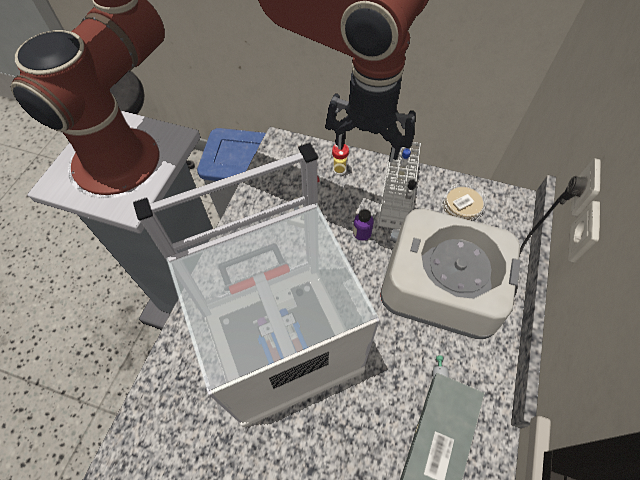

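Scene camera is blocked by a dark and a beige surface; only a red lid at (92,460) peeks in. Side view shows the shaker from behind: post caps at about (150,209) and (308,153), red lever grip (230,288)–(290,268), black handle near (255,262). The stain bottle (363,225) and the cup (340,160) lie to its left (+y, right in the picture). I'll enlarge it.

```bash
python3 - <<'E'
import cv2
i=cv2.imread("pics/side0.png")[130:430,130:390]
cv2.imwrite("pics/c1.png",cv2.resize(i,None,fx=2,fy=2,interpolation=cv2.INTER_CUBIC))
E
```

```text
(no output)
```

View pics/c1.png

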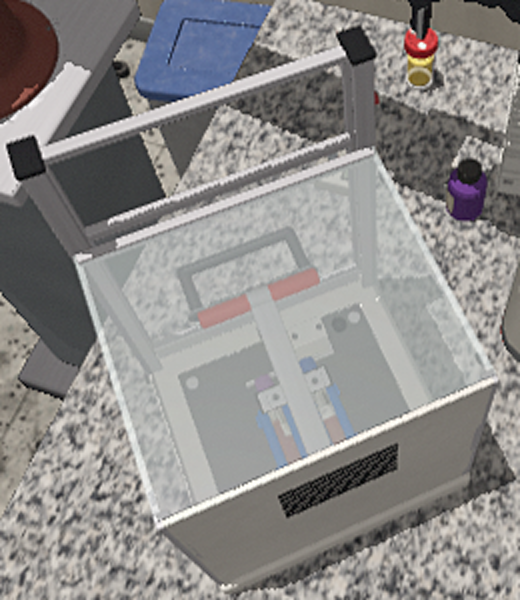

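Crop: cap tops at (27,150) and (356,41), roof corners at (78,257), (372,152), (494,380) and (160,525), lever grip ends at (200,318) and (318,277), handle bar ends at (188,270) and (293,232). Next step is the pose fit.

```bash
cat > h.py <<'E'
import numpy as np,cv2
from scipy.spatial.transform import Rotation as R
from scipy.optimize import least_squares
def rot(q): 
    q=np.ravel(q); return R.from_quat([q[1],q[2],q[3],q[0]]).as_matrix()
def proj(f,P):
    p=(np.atleast_2d(P)-f["origin"])@rot(f["rotation"])
    return np.c_[f["cx"]+f["fx"]*p[:,0]/-p[:,2], f["cy"]-f["fy"]*p[:,1]/-p[:,2]]
def unproj(f,u,v,d=None,z=None):
    r=rot(f["rotation"])@np.array([(u-f["cx"])/f["fx"],-(v-f["cy"])/f["fy"],-1])
    if d is None: d=(z-f["origin"][2])/r[2]
    return f["origin"]+d*r
def S2W(p,P):
    c,s=np.cos(p[2]),np.sin(p[2]);P=np.atleast_2d(P)
    return np.c_[p[0]+c*P[:,0]-s*P[:,1],p[1]+s*P[:,0]+c*P[:,1],P[:,2]]
E
python3 - <<'E'
from h import *
f=dict(np.load("pics/side0.npz"))
c=np.array([[27,150],[356,41],[78,257],[372,152],[200,318],[318,277],[188,270],[293,232]])/2+130.
P=np.array([[-.111,-.114,.39],[-.111,.114,.39],[-.098,-.113,.277],[-.098,.113,.277],[-.078,-.055,.146],[-.078,.055,.146],[-.165,-.055,.076],[-.165,.055,.076]])
a=unproj(f,*c[0],z=.39);b=unproj(f,*c[1],z=.39);print(a,b,np.linalg.norm(a-b))
d=b-a;yaw=np.arctan2(-d[0],d[1])
r=least_squares(lambda p:(proj(f,S2W(p,P))-c).ravel(),[*(a+b)[:2]/2,yaw],loss='soft_l1')
print(r.x,np.degrees(r.x[2]));print(np.round(r.fun.reshape(-1,2),1))
for n,u,v in [("cup",340,150),("bottle",363,215),("cupsilver",340,168)]:
    print(n,unproj(f,u,v,d=f["range_z"][v,u]))
for n,q in [("grip",[-.165,0,.076]),("lever",[-.078,0,.146])]: print(n,S2W(r.x,q))
E
```

```text
[ 0.40665121 -0.30275349  0.39      ] [ 0.57241587 -0.15458024  0.39      ] 0.22233585891735047
[ 0.56270805 -0.31108522 -0.85100242] -48.75884673938059
[[-2.  -0.6]
 [ 2.5 -0.6]
 [ 2.6 -2.5]
 [-1.4  0.1]
 [ 0.   1.3]
 [ 0.6 -0.4]
 [-0.7  2.5]
 [-0.3  2.4]]
cup [0.53986717 0.13933089 0.07303218]
bottle [ 0.63832884 -0.01909742  0.07551452]
cupsilver [0.54424698 0.1318101  0.01999771]
grip [[ 0.45393514 -0.18701485  0.076     ]]
lever [[ 0.51128813 -0.25243377  0.146     ]]
```

play_rows([
  [-60,0,0,0.15,0],
  [-120,0,0,0.3,0],
  [-180,0,0,0.45,0],
  [-240,-40,40,0.6,0],
  [-260,-80,80,0.75,0],
  [-260,-120,120,0.85,0],
  [-260,-160,160,0.85,0],
  [-260,-200,200,0.85,0],
])

```text
time: 1.1
tool_pos: [0.4234, -0.201, 0.4911]
tool_rot: [-0.25, -0.662, -0.249, 0.662]
contact_force: [0.5, -1.6, 0.4]
gripper_width: 0.501
```

```bash
python3 - <<'E'
from plant import manip
from h import *
s=manip.state();print(s["time"],np.round(s["joint_pos"],3),s["tool_pos"],rot(s["tool_rot"]).round(3).tolist(),s["contact_force"])
E
```

```text
1.1 [-0.602 -0.336  1.539 -0.     1.939  0.248] [ 0.42335965 -0.20098782  0.49108489] [[-0.0, 0.66, -0.751], [-0.0, -0.751, -0.66], [-1.0, 0.0, 0.0]] [ 0.51155298 -1.61175919  0.41187346]
```

play_rows([
  [0,-15,55,0,0],
  [0,-30,111,0,0],
  [-60,-30,111,0,0],
  [-120,-30,111,0,0],
  [-180,-30,111,0,0],
  [-240,-30,111,0,0],
  [-300,-30,111,0,0],
  [-360,-30,111,0,0],
])

```text
time: 2.1
tool_pos: [0.3213, -0.2502, 0.853]
tool_rot: [0.249, 0.662, 0.249, -0.662]
contact_force: [0.4, -0.5, 2.6]
gripper_width: 0.499
```

```bash
cat > st.py <<'E'
from plant import manip
from h import *
s=manip.state();print(s["time"],np.round(s["joint_pos"],3),np.round(s["tool_pos"],4),rot(s["tool_rot"]).round(3).tolist(),np.round(s["contact_force"],1),s["gripper_width"])
E
python3 st.py
```

```text
2.1 [-0.845 -0.005  0.56  -0.     2.587  0.005] [ 0.3213 -0.2502  0.853 ] [[0.0, 0.66, -0.751], [-0.0, -0.751, -0.66], [-1.0, 0.0, -0.0]] [ 0.4 -0.5  2.6] 0.498874807228676
```

play_rows([
  [-30,0,0,0,0],
  [-60,0,0,0,0],
  [-90,0,0,0,0],
  [-120,0,0,0,0],
  [-150,0,0,0,0],
  [-150,0,0,0,0],
])

```text
time: 2.85
tool_pos: [0.3184, -0.2485, 0.8884]
tool_rot: [0.269, 0.669, 0.229, -0.654]
contact_force: [0.0, 0.5, -0.2]
gripper_width: 0.502
```

```bash
python3 st.py
```

```text
2.85 [-8.480e-01  5.300e-02  4.080e-01  1.000e-03  2.619e+00  3.000e-03] [ 0.3184 -0.2485  0.8884] [[0.041, 0.659, -0.751], [-0.046, -0.75, -0.66], [-0.998, 0.061, -0.001]] [ 0.   0.5 -0.2] 0.5015878434677432
```

play_rows([
  [-60,0,0,0,0],
  [-120,0,0,0,0],
  [-180,0,0,0,0],
  [-240,0,0,0,0],
  [-240,0,0,0,0],
  [-240,0,0,0,0],
])

```text
time: 3.6
tool_pos: [0.3054, -0.2363, 0.9107]
tool_rot: [0.289, 0.676, 0.209, -0.645]
contact_force: [0.1, -0.1, 0.6]
gripper_width: 0.499
```

```bash
python3 st.py
```

```text
3.6 [-0.853  0.044  0.357  0.003  2.619 -0.   ] [ 0.3054 -0.2363  0.9107] [[0.081, 0.655, -0.751], [-0.09, -0.746, -0.66], [-0.993, 0.121, -0.001]] [ 0.1 -0.1  0.6] 0.4993719964676931
```

play_rows([
  [-400,0,0,0,0],
  [-400,0,0,0,0],
])

```text
time: 3.85
tool_pos: [0.2929, -0.2235, 0.9309]
tool_rot: [0.307, 0.682, 0.19, -0.636]
contact_force: [-0.1, 0.7, -0.7]
gripper_width: 0.496
```

```bash
python3 st.py
```

```text
3.85 [-8.560e-01  3.600e-02  3.080e-01  5.000e-03  2.619e+00 -2.000e-03] [ 0.2929 -0.2235  0.9309] [[0.118, 0.649, -0.751], [-0.132, -0.739, -0.66], [-0.984, 0.177, -0.001]] [-0.1  0.7 -0.7] 0.49573514838999483
```

play_rows([
  [-400,100,0,0,0],
  [-400,100,0,0,0],
])

```text
time: 4.1
tool_pos: [0.2933, -0.2264, 0.9473]
tool_rot: [0.323, 0.686, 0.172, -0.628]
contact_force: [0.2, -0.5, 0.2]
gripper_width: 0.5
```

play_rows([
  [-400,100,0,0,0],
  [-400,100,0,0,0],
])

```text
time: 4.35
tool_pos: [0.2881, -0.2239, 0.9615]
tool_rot: [0.337, 0.69, 0.157, -0.62]
contact_force: [-0.5, 1.0, 0.1]
gripper_width: 0.5
```

play_rows([
  [-400,100,0,0,0],
  [-400,100,0,0,0],
])

```text
time: 4.6
tool_pos: [0.278, -0.2161, 0.9755]
tool_rot: [0.351, 0.694, 0.141, -0.612]
contact_force: [0.8, -0.1, -0.1]
gripper_width: 0.498
```

```bash
python3 st.py
```

```text
4.6 [-0.885  0.092  0.111  0.029  2.619 -0.008] [ 0.278  -0.2161  0.9755] [[0.21, 0.626, -0.751], [-0.234, -0.713, -0.66], [-0.949, 0.315, -0.003]] [ 0.8 -0.1 -0.1] 0.497672229148136
```

play_rows([
  [-300,-200,0,0,0],
  [-300,-200,0,0,0],
])

```text
time: 4.85
tool_pos: [0.2194, -0.1467, 0.9855]
tool_rot: [0.362, 0.696, 0.129, -0.607]
contact_force: [-0.9, 1.1, 0.5]
gripper_width: 0.502
```

play_rows([
  [-300,300,0,0,0],
  [-300,300,0,0,0],
])

```text
time: 5.1
tool_pos: [0.2495, -0.1817, 1.0001]
tool_rot: [0.376, 0.699, 0.113, -0.598]
contact_force: [0.7, -1.1, 0.0]
gripper_width: 0.502
```

```bash
python3 st.py
```

```text
5.1 [-0.888  0.047  0.076  0.034  2.619 -0.005] [ 0.2495 -0.1817  1.0001] [[0.259, 0.608, -0.751], [-0.291, -0.692, -0.66], [-0.921, 0.39, -0.002]] [ 0.7 -1.1  0. ] 0.5021758874828041
```

play_rows([
  [-300,300,0,0,0],
  [-300,300,0,0,0],
])

```text
time: 5.35
tool_pos: [0.2487, -0.1983, 0.9995]
tool_rot: [0.375, 0.7, 0.114, -0.596]
contact_force: [-1.4, -0.1, -0.1]
gripper_width: 0.5
```

play_rows([
  [-300,300,0,0,0],
  [-300,300,0,0,0],
])

```text
time: 5.6
tool_pos: [0.2408, -0.2059, 1.0009]
tool_rot: [0.376, 0.702, 0.113, -0.594]
contact_force: [-0.6, -0.1, 0.2]
gripper_width: 0.502
```

play_rows([
  [-300,300,0,0,0],
  [-300,300,0,0,0],
])

```text
time: 5.85
tool_pos: [0.2345, -0.2137, 1.0014]
tool_rot: [0.377, 0.703, 0.113, -0.592]
contact_force: [-0.4, 0.1, 0.5]
gripper_width: 0.498
```

```bash
python3 st.py
```

```text
5.85 [-1.068  0.062  0.056  0.205  2.619 -0.022] [ 0.2345 -0.2137  1.0014] [[0.274, 0.605, -0.748], [-0.287, -0.69, -0.664], [-0.918, 0.396, -0.015]] [-0.4  0.1  0.5] 0.4976182974151904
```

play_rows([
  [-400,-250,0,0,0],
  [-400,-250,0,0,0],
])

```text
time: 6.1
tool_pos: [0.2072, -0.1592, 1.0224]
tool_rot: [0.399, 0.705, 0.084, -0.581]
contact_force: [-0.1, 1.1, 0.1]
gripper_width: 0.502
```

play_rows([
  [-400,-50,0,0,0],
  [-400,-50,0,0,0],
])

```text
time: 6.35
tool_pos: [0.1867, -0.1141, 1.0345]
tool_rot: [0.414, 0.704, 0.062, -0.574]
contact_force: [-0.6, -0.2, 1.0]
gripper_width: 0.498
```

```bash
python3 st.py
```

```text
6.35 [-9.800e-01 -7.000e-02  5.500e-02  1.250e-01  2.619e+00  2.000e-03] [ 0.1867 -0.1141  1.0345] [[0.334, 0.562, -0.756], [-0.388, -0.649, -0.654], [-0.859, 0.512, 0.001]] [-0.6 -0.2  1. ] 0.498392640785173
```

play_rows([
  [-400,-150,0,0,0],
  [-400,-150,0,0,0],
])

```text
time: 6.6
tool_pos: [0.1609, -0.0642, 1.0387]
tool_rot: [0.421, 0.703, 0.055, -0.57]
contact_force: [0.6, 0.4, 0.3]
gripper_width: 0.499
```

play_rows([
  [-400,-150,0,0,0],
  [-400,-150,0,0,0],
])

```text
time: 6.85
tool_pos: [0.1256, -0.0378, 1.0385]
tool_rot: [0.421, 0.706, 0.058, -0.567]
contact_force: [0.3, 0.0, 1.1]
gripper_width: 0.503
```

play_rows([
  [-400,-150,0,0,0],
  [-400,-150,0,0,0],
])

```text
time: 7.1
tool_pos: [0.0786, -0.0373, 1.0411]
tool_rot: [0.428, 0.71, 0.06, -0.555]
contact_force: [-0.9, -0.2, 0.5]
gripper_width: 0.496
```

```bash
python3 st.py
```

```text
7.1 [ 0.101 -0.143  0.055 -1.025  2.619 -0.109] [ 0.0786 -0.0373  1.0411] [[0.376, 0.561, -0.738], [-0.391, -0.626, -0.675], [-0.84, 0.542, -0.016]] [-0.9 -0.2  0.5] 0.49583697695462386
```

play_rows([
  [55,41,-3,0,0],
  [110,83,-6,0,0],
  [165,124,-10,0,0],
  [220,166,-13,0,0],
  [275,207,-16,0,0],
  [330,249,-20,0,0],
  [385,290,-23,0,0],
  [441,332,-26,0,0],
])

```text
time: 8.1
tool_pos: [0.2784, -0.2209, 0.9421]
tool_rot: [0.422, 0.71, 0.051, -0.562]
contact_force: [-0.3, -0.5, 0.1]
gripper_width: 0.497
```

```bash
python3 st.py
```

```text
8.1 [-0.916 -0.29   0.671  0.053  2.189 -0.014] [ 0.2784 -0.2209  0.9421] [[0.363, 0.547, -0.755], [-0.402, -0.639, -0.656], [-0.841, 0.541, -0.012]] [-0.3 -0.5  0.1] 0.49742179341289167
```

play_rows([
  [20,60,0,0,0],
  [40,120,0,0,0],
  [60,180,0,0,0],
  [80,240,0,0,0],
  [80,300,0,0,0],
  [80,360,0,0,0],
  [80,500,0,0,0],
])

```text
time: 8.98
tool_pos: [0.4558, -0.4282, 0.9406]
tool_rot: [0.436, 0.711, 0.041, -0.55]
contact_force: [0.2, 0.2, -0.2]
gripper_width: 0.501
```

```bash
python3 st.py
```

```text
8.975 [-0.892  0.333  0.055  0.049  2.141 -0.005] [ 0.4558 -0.4282  0.9406] [[0.392, 0.538, -0.746], [-0.421, -0.617, -0.665], [-0.818, 0.575, -0.016]] [ 0.2  0.2 -0.2] 0.500729710066055
```

Working; push on along the tool's y (with a little retreat).

play_rows([
  [0,400,0,0,0],
  [0,400,0,0,0],
])

```text
time: 9.22
tool_pos: [0.488, -0.4707, 0.9229]
tool_rot: [0.446, 0.713, 0.03, -0.54]
contact_force: [0.8, -0.6, 0.2]
gripper_width: 0.492
```

play_rows([
  [-200,300,0,0,0],
  [-200,300,0,0,0],
])

```text
time: 9.48
tool_pos: [0.476, -0.4656, 0.9416]
tool_rot: [0.457, 0.714, 0.016, -0.53]
contact_force: [0.2, 1.1, -0.3]
gripper_width: 0.5
```

play_rows([
  [-100,400,0,0,0],
  [-100,400,0,0,0],
])

```text
time: 9.72
tool_pos: [0.4854, -0.4838, 0.9437]
tool_rot: [0.468, 0.715, 0.001, -0.52]
contact_force: [0.1, 0.3, -0.7]
gripper_width: 0.502
```

```bash
python3 st.py
```

```text
9.725 [-0.922  0.37   0.055  0.08   1.986 -0.018] [ 0.4854 -0.4838  0.9437] [[0.46, 0.488, -0.742], [-0.485, -0.562, -0.67], [-0.744, 0.668, -0.021]] [ 0.1  0.3 -0.7] 0.5016292441535849
```

play_rows([
  [22,-56,-13,0,0],
  [45,-112,-27,0,0],
  [67,-167,-40,0,0],
  [89,-223,-53,0,0],
  [112,-279,-67,0,0],
  [134,-335,-80,0,0],
  [156,-390,-93,0,0],
  [179,-447,-107,0,0],
])

```text
time: 10.72
tool_pos: [0.4342, -0.2708, 0.5564]
tool_rot: [0.468, 0.715, 0.001, -0.519]
contact_force: [0.1, 0.7, 0.1]
gripper_width: 0.498
```

```bash
python3 st.py
```

```text
10.725 [-0.641 -0.661  1.764 -0.117  1.315  0.191] [ 0.4342 -0.2708  0.5564] [[0.461, 0.487, -0.742], [-0.485, -0.562, -0.67], [-0.743, 0.668, -0.023]] [0.1 0.7 0.1] 0.498104085395094
```

play_rows([
  [22,-56,-13,0,0],
  [45,-112,-27,0,0],
  [67,-167,-40,0,0],
  [89,-223,-53,0,0],
  [89,-223,-53,0,0],
])

```text
time: 11.35
tool_pos: [0.4047, -0.1517, 0.3345]
tool_rot: [0.467, 0.713, 0.006, -0.523]
contact_force: [0.4, -0.6, 0.8]
gripper_width: 0.499
```

```bash
python3 st.py; python3 - <<'E'
from plant import manip
import cv2,numpy as np
ims=[]
for n in("wrist","side"):
    f=manip.grab_frame(n);np.savez(f"pics/{n}1.npz",**f);ims.append(f["img"][:,:,::-1])
cv2.imwrite("pics/w1.png",ims[0]); cv2.imwrite("pics/s1.png",ims[1])
E
```

```text
11.35 [-0.334 -0.947  2.269 -0.335  1.179  0.531] [ 0.4047 -0.1517  0.3345] [[0.453, 0.497, -0.74], [-0.479, -0.564, -0.673], [-0.752, 0.659, -0.018]] [ 0.4 -0.6  0.8] 0.49916826904851624
```

View pics/w1.png

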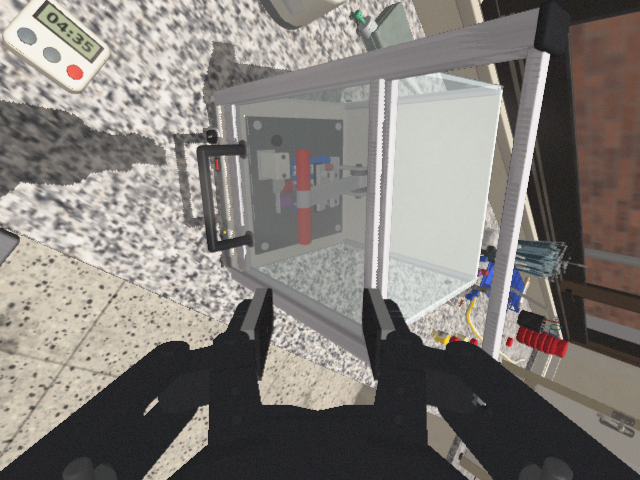

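Wrist view: handle bar (203,150)–(212,247), red lever grip (304,150)–(304,243), timer at (57,45), near post cap about (550,30). Refit the shaker's pose with these.

```bash
python3 - <<'E'
from h import *
f=dict(np.load("pics/wrist1.npz"));g=dict(np.load("pics/side0.npz"))
print(f["origin"],rot(f["rotation"]).round(3).tolist())
for n,a,z in [("h",(204,150),.076),("h",(212,247),.076),("l",(304,151),.146),("l",(304,243),.146),("timer",(57,45),.022)]: print(n,unproj(f,*a,z=z), f["range_z"][a[1],a[0]],unproj(f,*a,d=f["range_z"][a[1],a[0]]))
c=np.array([[27,150],[356,41],[78,257],[372,152],[200,318],[318,277],[188,270],[293,232]])/2+130.
P=np.array([[-.111,-.114,.385],[-.111,.114,.385],[-.098,-.113,.277],[-.098,.113,.277],[-.078,-.055,.146],[-.078,.055,.146],[-.165,-.055,.076],[-.165,.055,.076]])
cw=np.array([[304,151],[304,243],[205,150],[212,247]])
Pw=P[[5,4,7,6]]
def fun(p): return np.r_[(proj(g,S2W(p,P))-c).ravel(),2*(proj(f,S2W(p,Pw))-cw).ravel()]
r=least_squares(fun,[.56,-.31,-.85],loss='soft_l1');print(r.x);print(np.round(r.fun.reshape(-1,2),1))
r2=least_squares(lambda p:(proj(f,S2W(p,Pw))-cw).ravel(),[.56,-.31,-.85]);print("wrist only",r2.x,np.round(r2.fun,1))
for p in(r.x,r2.x):
  for n,q in [("grip",[-.165,0,.076]),("lever",[-.078,0,.146])]: print(n,S2W(p,q))
E
```

```text
[ 0.39771642 -0.02973862  0.44297402] [[0.497, 0.843, -0.206], [-0.564, 0.494, 0.662], [0.66, -0.213, 0.721]]
h [ 0.49413307 -0.15221342  0.076     ] 0.35258108 [ 0.49074705 -0.14791227  0.08888764]
h [ 0.40901145 -0.22547306  0.076     ] 0.38206732 [ 0.40860495 -0.21842877  0.08920702]
l [ 0.54976881 -0.21708369  0.146     ] 0.30778724 [ 0.52440942 -0.18583818  0.1955295 ]
l [ 0.46828985 -0.28682085  0.146     ] 0.33742195 [ 0.45743821 -0.24729089  0.19166387]
timer [ 0.49350764 -0.00738541  0.022     ] 0.30954626 [ 0.49388359 -0.00729768  0.02034779]
[ 0.5608542  -0.31150511 -0.85053776]
[[-2.1  1.7]
 [ 1.1  1.8]
 [ 1.3 -2.5]
 [-2.6  0. ]
 [-1.1  1.3]
 [-0.4 -0.5]
 [-1.7  2.4]
 [-1.2  2.3]
 [ 0.4 -2. ]
 [ 2.1  2.2]
 [-4.2 -0.1]
 [-0.6 -3.7]]
wrist only [ 0.56045399 -0.31256011 -0.85374182] [ 0.7 -0.3  1.3  1.6 -1.5  0.4 -0.  -1.6]
grip [[ 0.45202365 -0.1874853   0.076     ]]
lever [[ 0.50940703 -0.25287756  0.146     ]]
grip [[ 0.45202137 -0.18819224  0.076     ]]
lever [[ 0.50919493 -0.25376803  0.146     ]]
```

```bash
cat > kin.py <<'E'
from h import *
D=np.array([[-.119,.053,1.614,0,1.476,-.119,.624,0,.230],[-.602,-.336,1.539,0,1.939,.248,.4234,-.201,.4911],[-.845,-.005,.56,0,2.587,.005,.3213,-.2502,.853],
[-.848,.053,.408,.001,2.619,.003,.3184,-.2485,.8884],[-.885,.092,.111,.029,2.619,-.008,.278,-.2161,.9755],[-.916,-.29,.671,.053,2.189,-.014,.2784,-.2209,.9421],
[-.922,.37,.055,.08,1.986,-.018,.4854,-.4838,.9437],[-.334,-.947,2.269,-.335,1.179,.531,.4047,-.1517,.3345],[-.641,-.661,1.764,-.117,1.315,.191,.4342,-.2708,.5564],[.101,-.143,.055,-1.025,2.619,-.109,.0786,-.0373,1.0411]])
def E(a,t): return R.from_euler(a,t).as_matrix()
def fk(q,k):
    h,a1,L1,e,L2,T,o,d=k
    A=E('z',q[0]);p=A@[a1,o,h];A=A@E('y',q[1]);p=p+A@[0,0,L1];A=A@E('y',q[2]);p=p+A@[e,0,L2];A=A@E('z',s4*q[3])
    p=p+A@[0,d,0];A=A@E('y',q[4]);p=p+A@[0,0,T];A=A@E('z',s6*q[5]);return p,A
s4=s6=1
k0=[.35,0,.4,0,.4,.25,.07,0]
def fit():
    global s4,s6;best=None
    for s4 in(1,-1):
        r=least_squares(lambda k:np.concatenate([fk(d[:6],k)[0]-d[6:] for d in D]),k0)
        if best is None or r.cost<best[0]: best=(r.cost,s4,r.x,r.fun)
    s4=best[1];return best
b=fit();K=b[2]
if __name__=="__main__":
    print(b[0],b[1],K.round(4));print((b[3].reshape(-1,3)*1000).round(1))
    print("x tool pred",fk(D[-3],K)[1][:,2])
E
python3 kin.py
```

```text
3.1982248076924346e-07 1 [ 2.385e-01 -3.000e-04  4.261e-01  9.600e-02  6.098e-01  2.795e-01
  7.440e-02 -2.000e-04]
[[ 0.1  0.1  0.3]
 [-0.   0.1 -0.2]
 [-0.  -0.1 -0.2]
 [-0.2  0.1  0.1]
 [ 0.2 -0.3 -0.1]
 [-0.1 -0.   0.1]
 [-0.   0.3  0.2]
 [ 0.  -0.1 -0.1]
 [ 0.  -0.  -0.1]
 [-0.1  0.   0.1]]
x tool pred [ 0.45307901 -0.47884886 -0.75194626]
```

```bash
cat >> kin.py <<'E'
LO=np.array([-3.01,-1.01,.06,-1.02,.09,-3.14]);HI=np.array([3.01,2.22,2.58,4.17,2.62,3.14])
# constant from A to tool frame
Rt=np.array([[.453,.497,-.74],[-.479,-.564,-.673],[-.752,.659,-.018]])
C=fk(D[7],K)[1].T@Rt
def ik(p,Rw,q0=D[7,:6]):
    def f(q):
        P,A=fk(q,K);return np.r_[P-p,.3*R.from_matrix((A@C).T@Rw).as_rotvec()]
    r=least_squares(f,np.clip(q0,LO+1e-3,HI-1e-3),bounds=(LO,HI));return r.x,np.abs(r.fun).max()
SH=np.array([.5605,-.312,-.852])
def tool(th,az=SH[2]):
    c,s=np.cos(az),np.sin(az);x=np.array([c*np.sin(th),s*np.sin(th),-np.cos(th)]);y=np.array([c*np.cos(th),s*np.cos(th),np.sin(th)])
    return np.c_[x,y,np.cross(x,y)]
E
python3 - <<'E'
from kin import *
print(C.round(2).tolist())
W={"pre":([-.165,0,.076],-.035),"grasp":([-.165,0,.076],.019),"raised":([-.165,0,.344],.019),"relback":([-.165,0,.344],-.05),"levpre":([-.078,-.02,.146],-.1),"lev":([-.078,-.02,.146],.019),"levdown":([-.088,-.02,.085],.019)}
for th in(41,45,49):
    T=tool(np.radians(th))
    for n,(s,b) in W.items():
        p=S2W(SH,s)[0]+b*T[:,0];q,e=ik(p,T);print(th,n,p.round(3),q.round(2),"err",round(e*1000,1))
E
```

```text
[[-0.0, -1.0, 0.0], [-0.0, -0.0, -1.0], [1.0, -0.0, 0.0]]
41 pre [ 0.437 -0.171  0.102] [-0.34 -0.61  2.48 -0.53  0.69  0.83] err 0.0
41 grasp [ 0.46  -0.197  0.062] [-0.39 -0.4   2.43 -0.62  0.53  0.91] err 0.0
41 raised [ 0.46  -0.197  0.33 ] [-0.39 -0.72  2.16 -0.34  1.06  0.53] err 0.0
41 relback [ 0.43  -0.163  0.382] [-0.32 -0.82  2.13 -0.36  1.21  0.55] err 0.0
41 levpre [ 0.451 -0.217  0.221] [-0.46 -0.69  2.32 -0.34  0.86  0.53] err 0.0
41 lev [ 0.502 -0.276  0.132] [-0.53 -0.34  2.26 -0.39  0.57  0.58] err 0.0
41 levdown [ 0.496 -0.268  0.071] [-0.52 -0.25  2.3  -0.51  0.45  0.72] err 0.0
45 pre [ 0.436 -0.169  0.101] [-0.31 -0.63  2.52 -0.65  0.64  0.95] err 0.0
45 grasp [ 0.461 -0.198  0.063] [-0.37 -0.41  2.46 -0.78  0.48  1.07] err 0.0
45 raised [ 0.461 -0.198  0.331] [-0.37 -0.75  2.2  -0.4   1.    0.58] err 0.0
45 relback [ 0.429 -0.161  0.379] [-0.29 -0.87  2.18 -0.42  1.16  0.59] err 0.0
45 levpre [ 0.448 -0.213  0.217] [-0.43 -0.73  2.38 -0.41  0.8   0.6 ] err 0.0
45 lev [ 0.503 -0.277  0.133] [-0.52 -0.35  2.29 -0.5   0.5   0.69] err 0.0
45 levdown [ 0.496 -0.269  0.072] [-0.51 -0.25  2.33 -0.68  0.38  0.89] err 0.0
49 pre [ 0.434 -0.168  0.099] [-0.28 -0.64  2.56 -0.79  0.61  1.09] err 0.0
49 grasp [ 0.461 -0.199  0.064] [-0.35 -0.4   2.49 -0.97  0.45  1.27] err 0.0
49 raised [ 0.461 -0.199  0.332] [-0.35 -0.78  2.24 -0.46  0.95  0.63] err 0.0
49 relback [ 0.427 -0.159  0.377] [-0.26 -0.91  2.23 -0.49  1.11  0.64] err 0.0
49 levpre [ 0.444 -0.21   0.212] [-0.41 -0.78  2.43 -0.5   0.75  0.68] err 0.0
49 lev [ 0.504 -0.277  0.134] [-0.51 -0.36  2.32 -0.64  0.44  0.83] err 0.0
49 levdown [ 0.497 -0.27   0.073] [-0.5  -0.25  2.36 -0.92  0.33  1.12] err 0.0
```

play_rows([
  [-24,57,14,0,0],
  [-48,114,28,0,0],
  [-71,171,41,0,0],
  [-95,229,55,0,0],
  [-119,286,69,0,0],
  [-143,343,83,0,0],
  [-167,400,97,0,0],
  [-190,458,111,0,0],
])

```text
time: 12.45
tool_pos: [0.4581, -0.3925, 0.7875]
tool_rot: [0.469, 0.715, -0.002, -0.519]
contact_force: [0.3, 0.1, 1.0]
gripper_width: 0.502
```

play_rows([
  [-24,57,14,0,0],
  [-48,114,28,0,0],
  [-71,171,41,0,0],
  [-171,571,41,0,0],
])

```text
time: 12.95
tool_pos: [0.486, -0.4844, 0.9499]
tool_rot: [0.473, 0.715, -0.008, -0.515]
contact_force: [-43.8, 39.7, 34.8]
gripper_width: 0.5
```

play_rows([
  [-100,400,0,0,0],
  [-100,400,0,0,0],
])

```text
time: 13.2
tool_pos: [0.4943, -0.5008, 0.9522]
tool_rot: [0.483, 0.715, -0.021, -0.505]
contact_force: [-0.2, 0.9, 0.3]
gripper_width: 0.505
```

```bash
python3 st.py
```

```text
13.2 [-0.931  0.377  0.055  0.09   1.919 -0.019] [ 0.4943 -0.5008  0.9522] [[0.49, 0.458, -0.742], [-0.517, -0.532, -0.67], [-0.702, 0.712, -0.024]] [-0.2  0.9  0.3] 0.5047976026943463
```

```bash
cat > go.py <<'E'
from kin import *
from plant import manip
def go(pts,pos=None,check=True):
    s=manip.state();Rw=rot(s["tool_rot"]);p0=np.array(s["tool_pos"] if pos is None else pos)
    for n in pts:
        n=np.array(n);d=Rw.T@(n-p0)*1000;m=p0+(n-p0)/2
        print(n.round(4),"delta",d.round(0),"dist",round(np.linalg.norm(d)),"ikerr mm",[round(ik(q,Rw)[1]*1000,1) for q in(m,n)],ik(n,Rw)[0].round(2));
    return Rw
E
python3 - <<'E'
from go import *
s=manip.state();Rw=rot(s["tool_rot"]);g=S2W(SH,[-.165,0,.076])[0]
go([[.43,-.16,.38],[.425,-.16,.25],g-.04*Rw[:,0],g+.019*Rw[:,0]])
E
```

```text
[ 0.43 -0.16  0.38] delta [ 194. -618. -167.] dist 669 ikerr mm [np.float64(0.0), np.float64(0.0)] [-0.31 -0.88  2.19 -0.39  1.14  0.57]
[ 0.425 -0.16   0.25 ] delta [ 283. -713. -160.] dist 784 ikerr mm [np.float64(0.0), np.float64(0.0)] [-0.31 -0.91  2.41 -0.43  0.96  0.66]
[ 0.4323 -0.1671  0.1041] delta [ 392. -810. -157.] dist 913 ikerr mm [np.float64(0.0), np.float64(0.0)] [-0.33 -0.68  2.55 -0.6   0.63  0.89]
[ 0.4612 -0.1976  0.0627] delta [ 451. -810. -157.] dist 940 ikerr mm [np.float64(0.0), np.float64(0.0)] [-0.39 -0.42  2.48 -0.74  0.45  1.03]
```

play_rows([
  [17,-54,-15,0,0],
  [34,-109,-29,0,0],
  [51,-163,-44,0,0],
  [68,-218,-59,0,0],
  [85,-272,-74,0,0],
  [102,-326,-88,0,0],
  [120,-381,-103,0,0],
  [137,-435,-118,0,0.2],
])

```text
time: 14.2
tool_pos: [0.4507, -0.2708, 0.582]
tool_rot: [0.487, 0.716, -0.026, -0.499]
contact_force: [0.8, -0.3, 0.4]
gripper_width: 0.402
```

```bash
python3 st.py; python3 - <<'E'
from go import *
s=manip.state();Rw=rot(s["tool_rot"]);g=S2W(SH,[-.165,0,.076])[0]
go([[.43,-.16,.38],[.425,-.16,.25],g-.04*Rw[:,0],g+.019*Rw[:,0]])
E
```

```text
14.2 [-0.604 -0.651  1.74  -0.155  1.256  0.228] [ 0.4507 -0.2708  0.582 ] [[0.5, 0.448, -0.741], [-0.524, -0.525, -0.671], [-0.69, 0.724, -0.028]] [ 0.8 -0.3  0.4] 0.4018189507696112
[ 0.43 -0.16  0.38] delta [  71. -214.  -53.] dist 231 ikerr mm [np.float64(0.0), np.float64(0.0)] [-0.3  -0.89  2.2  -0.4   1.13  0.58]
[ 0.425 -0.16   0.25 ] delta [ 158. -310.  -46.] dist 351 ikerr mm [np.float64(0.0), np.float64(0.0)] [-0.31 -0.92  2.42 -0.44  0.94  0.67]
[ 0.4318 -0.1669  0.1036] delta [ 266. -409.  -43.] dist 490 ikerr mm [np.float64(0.0), np.float64(0.0)] [-0.33 -0.69  2.56 -0.62  0.62  0.91]
[ 0.4614 -0.1978  0.0629] delta [ 325. -409.  -43.] dist 524 ikerr mm [np.float64(0.0), np.float64(0.0)] [-0.39 -0.43  2.49 -0.78  0.43  1.07]
```

play_rows([
  [18,-54,-13,0,0.2],
  [36,-107,-27,0,0.2],
  [53,-160,-40,0,0.2],
  [71,-214,-53,0,0.2],
  [100,-246,-51,0,0.2],
  [129,-278,-48,0,0.2],
  [158,-310,-46,0,0.2],
  [158,-310,-46,0,0.2],
])

```text
time: 15.2
tool_pos: [0.4228, -0.1587, 0.2458]
tool_rot: [0.484, 0.716, -0.022, -0.502]
contact_force: [-0.4, -0.4, 0.7]
gripper_width: 0.399
```

```bash
python3 st.py; python3 - <<'E'
from go import *
s=manip.state();Rw=rot(s["tool_rot"]);g=S2W(SH,[-.165,0,.076])[0]
go([g-.04*Rw[:,0],g+.019*Rw[:,0]])
f=manip.grab_frame("wrist");np.savez("pics/wrist2.npz",**f)
i=f["img"][:,:,::-1].copy()
P=np.array([[-.165,-.055,.076],[-.165,.055,.076],[-.165,0,.076],[-.078,-.055,.146],[-.078,.055,.146]])
for u,v in proj(f,S2W(SH,P)): cv2.circle(i,(int(u),int(v)),3,(0,255,0),1)
cv2.imwrite("pics/w2.png",i)
E
```

```text
15.2 [-0.312 -0.922  2.426 -0.433  0.95   0.662] [ 0.4228 -0.1587  0.2458] [[0.495, 0.454, -0.741], [-0.518, -0.53, -0.671], [-0.698, 0.716, -0.027]] [-0.4 -0.4  0.7] 0.3986647578257438
[ 0.4321 -0.1671  0.1039] delta [108. -93.   3.] dist 142 ikerr mm [np.float64(0.0), np.float64(0.0)] [-0.33 -0.69  2.55 -0.6   0.62  0.89]
[ 0.4612 -0.1977  0.0627] delta [167. -93.   3.] dist 191 ikerr mm [np.float64(0.0), np.float64(0.0)] [-0.39 -0.43  2.48 -0.75  0.44  1.04]
```

View pics/w2.png

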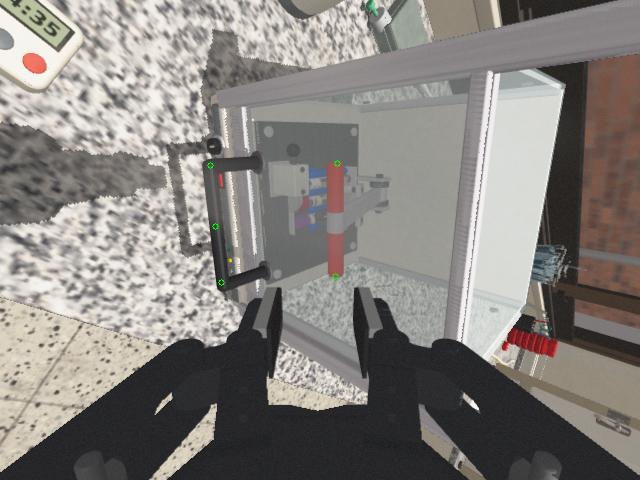

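Predicted points (green) fall right on the handle bar (210,165)–(221,283) and the lever grip (337,163)–(335,277), so the pose is good. On to the pregrasp, then in.

play_rows([
  [36,-31,1,0,0.2],
  [72,-62,2,0,0.2],
  [108,-93,3,0,0.2],
  [108,-93,3,0,0.2],
  [128,-93,3,0,0.2],
  [148,-93,3,0,0.2],
  [165,-93,3,0,0.2],
  [165,-93,3,0,0.2],
])

```text
time: 16.25
tool_pos: [0.4622, -0.1981, 0.0654]
tool_rot: [0.485, 0.716, -0.023, -0.502]
contact_force: [0.3, 0.3, 0.9]
gripper_width: 0.402
```

```bash
python3 st.py; python3 - <<'E'
from go import *
f=manip.grab_frame("wrist")
cv2.imwrite("pics/w3.png",f["img"][:,:,::-1])
E
```

```text
16.25 [-0.39  -0.431  2.48  -0.747  0.445  1.033] [ 0.4622 -0.1981  0.0654] [[0.496, 0.453, -0.741], [-0.52, -0.529, -0.671], [-0.696, 0.718, -0.026]] [0.3 0.3 0.9] 0.4023711771859233
```

View pics/w3.png

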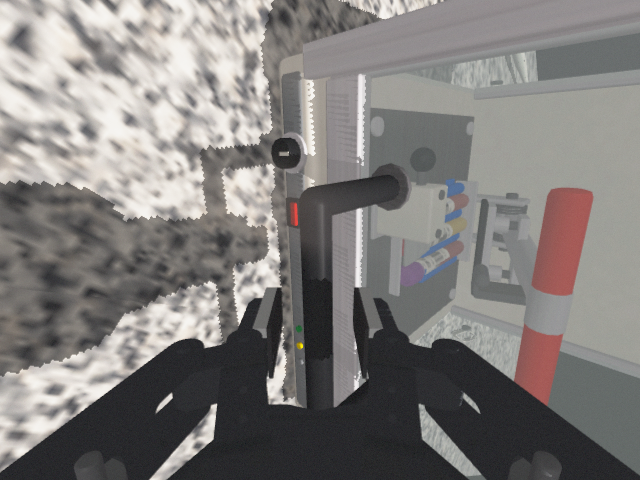

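The bar lies centred between the pads (at column 318). Close, then lift straight up.

play_rows([
  [0,0,0,0,1],
  [0,0,0,0,1],
  [0,0,0,0,1],
  [0,0,0,0,1],
  [-7,7,0,0,1],
  [-21,22,-1,0,1],
  [-42,43,-2,0,1],
  [-42,43,-2,0,1],
])

```text
time: 17.3
tool_pos: [0.4612, -0.1969, 0.1251]
tool_rot: [0.486, 0.716, -0.023, -0.501]
contact_force: [4.1, -9.4, 2.9]
gripper_width: 0.118
```

```bash
python3 st.py
```

```text
17.3 [-0.388 -0.584  2.46  -0.562  0.582  0.82 ] [ 0.4612 -0.1969  0.1251] [[0.497, 0.454, -0.739], [-0.52, -0.527, -0.673], [-0.695, 0.719, -0.026]] [ 4.1 -9.4  2.9] 0.11809752772672513
```

play_rows([
  [-24,25,-1,0,1],
  [-48,50,-2,0,1],
  [-73,75,-3,0,1],
  [-97,100,-4,0,1],
  [-121,125,-4,0,1],
  [-140,144,-5,0,1],
  [-146,151,-5,0,1],
  [-146,151,-5,0,1],
])

```text
time: 18.3
tool_pos: [0.4608, -0.1967, 0.3287]
tool_rot: [0.484, 0.716, -0.02, -0.503]
contact_force: [9.5, -4.5, -2.6]
gripper_width: 0.114
```

```bash
python3 st.py
```

```text
18.3 [-0.39  -0.775  2.22  -0.357  0.978  0.541] [ 0.4608 -0.1967  0.3287] [[0.493, 0.459, -0.739], [-0.516, -0.53, -0.673], [-0.7, 0.713, -0.025]] [ 9.5 -4.5 -2.6] 0.1143872868449424
```

play_rows([
  [0,0,0,0,0.2],
  [0,0,0,0,0.2],
  [0,0,0,0,0.2],
  [0,0,0,0,0.2],
  [-25,0,0,0,0.2],
  [-50,0,0,0,0.2],
  [-55,0,0,0,0.2],
  [-55,0,0,0,0.2],
])

```text
time: 19.3
tool_pos: [0.4332, -0.1686, 0.3684]
tool_rot: [0.484, 0.715, -0.02, -0.503]
contact_force: [-0.2, 0.2, -0.5]
gripper_width: 0.402
```

```bash
python3 st.py; python3 - <<'E'
from go import *
s=manip.state();Rw=rot(s["tool_rot"]);X,Y=Rw[:,0],Rw[:,1];g=S2W(SH,[-.165,-.032,.344])[0]
L=S2W(SH,[-.078,-.032,.146])[0]
h=S2W(SH,[-.165,0,.339])[0]; d=Rw.T@(h-np.array(s["tool_pos"]))*1000; print("handle bar in tool",d)
go([L-.2*X,L-.15*X,L-.1*X,L-.04*X,L+.015*X])
f=manip.grab_frame("side");np.savez("pics/side2.npz",**f)
cv2.imwrite("pics/s2.png",cv2.resize(f["img"][80:380,100:400,::-1],None,fx=2,fy=2))
E
```

```text
19.3 [-0.335 -0.877  2.205 -0.374  1.106  0.554] [ 0.4332 -0.1686  0.3684] [[0.492, 0.458, -0.74], [-0.517, -0.531, -0.672], [-0.701, 0.713, -0.024]] [-0.2  0.2 -0.5] 0.40165297135852623
handle bar in tool [39.65972382 -2.23774111 -0.17388425]
[ 0.3866 -0.171   0.2861] delta [ 36. -79.  38.] dist 95 ikerr mm [np.float64(0.0), np.float64(9.7)] [-0.38 -1.01  2.39 -0.36  1.07  0.53]
[ 0.4112 -0.1969  0.2511] delta [ 86. -79.  38.] dist 123 ikerr mm [np.float64(0.0), np.float64(0.0)] [-0.46 -0.95  2.43 -0.31  0.93  0.48]
[ 0.4358 -0.2227  0.2161] delta [136. -79.  38.] dist 162 ikerr mm [np.float64(0.0), np.float64(0.0)] [-0.5  -0.8   2.42 -0.32  0.78  0.48]
[ 0.4654 -0.2537  0.174 ] delta [196. -79.  38.] dist 215 ikerr mm [np.float64(0.0), np.float64(0.0)] [-0.54 -0.59  2.38 -0.34  0.61  0.51]
[ 0.4924 -0.2821  0.1355] delta [251. -79.  38.] dist 266 ikerr mm [np.float64(0.0), np.float64(0.0)] [-0.57 -0.4   2.32 -0.39  0.47  0.56]
```

View pics/s2.png

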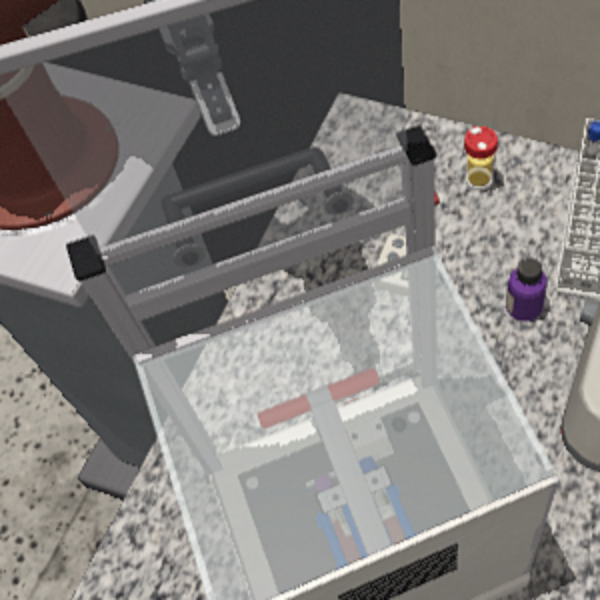

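Shield is up: the handle now shows at crop (165,205)–(318,160), well above the roof edge. The lever is still up at (320,398), and the tube caps lie around (325,483) and (370,465).

```bash
python3 - <<'E'
from go import *
f=dict(np.load("pics/side2.npz"))
for s in(.255,.262,.268): print(s,proj(f,S2W(SH,[[-.165,-.055,.076+s],[-.165,.055,.076+s]]))-[100,80])
c,sn=np.cos(SH[2]),np.sin(SH[2])
for n,u,v in(("purple",325,483),("blue",370,465),("lev a",261,420),("lev b",379,377)):
    z=.146 if n[0]=='l' else .06
    w=unproj(f,u/2+100,v/2+80,z=z)[:2]-SH[:2];print(n,c*w[0]+sn*w[1],-sn*w[0]+c*w[1])
s=manip.state();Rw=rot(s["tool_rot"]);p=np.array(s["tool_pos"])
for d in([15,-45,30],[35,-62,38],[60,-79,38],[136,-79,38]): print(d,ik(p+Rw@np.array(d)/1000,Rw)[1]*1000)
E
```

```text
0.255 [[ 87.5264857  106.96033195]
 [159.53173065  83.85501128]]
0.262 [[ 86.22990144 103.94510635]
 [158.95270571  80.71621338]]
0.268 [[ 85.09833993 101.31364356]
 [158.44765896  77.97843893]]
purple -0.03584723428640468 -0.018589962950986423
blue -0.03622768251008155 0.026365413052640296
lev a -0.07747004195408724 -0.05185289059114856
lev b -0.07666207434101475 0.056672538796121545
[15, -45, 30] 1.4268639577419973
[35, -62, 38] 4.346789533192452
[60, -79, 38] 1.7784777905225368
[136, -79, 38] 4.208227211144333e-06
```

```bash
python3 - <<'E'
from go import *
s=manip.state();Rw=rot(s["tool_rot"]);p=np.array(s["tool_pos"])
for d in([20,-25,0],[45,-45,0],[70,-65,10],[100,-79,30],[136,-79,44],[196,-79,44]): print(d,ik(p+Rw@np.array(d)/1000,Rw)[1]*1000)
E
```

```text
[20, -25, 0] 2.8116409562017406e-09
[45, -45, 0] 2.2533326977585806e-09
[70, -65, 10] 7.992441281023943e-05
[100, -79, 30] 8.747198743108697e-06
[136, -79, 44] 1.677061312044259e-05
[196, -79, 44] 8.165867365908646e-07
```

play_rows([
  [0,0,0,0,1],
  [0,0,0,0,1],
  [20,-25,0,0,1],
  [45,-45,0,0,1],
  [70,-65,10,0,1],
  [100,-79,30,0,0.5],
  [136,-79,44,0,0.2],
  [136,-79,44,0,0.2],
])

```text
time: 20.35
tool_pos: [0.4295, -0.2274, 0.2117]
tool_rot: [0.482, 0.715, -0.019, -0.507]
contact_force: [-0.9, -0.1, -0.3]
gripper_width: 0.402
```

```bash
python3 st.py; python3 - <<'E'
from go import *
s=manip.state();Rw=rot(s["tool_rot"]);X=Rw[:,0];L=S2W(SH,[-.078,-.038,.146])[0]
go([L-.04*X,L+.015*X])
f=manip.grab_frame("wrist")
i=f["img"][:,:,::-1].copy()
for u,v in proj(f,S2W(SH,[[-.078,-.055,.146],[-.078,.055,.146]])): cv2.circle(i,(int(u),int(v)),3,(0,255,0),1)
cv2.imwrite("pics/w4.png",i)
E
```

```text
20.35 [-0.521 -0.81   2.426 -0.296  0.782  0.455] [ 0.4295 -0.2274  0.2117] [[0.486, 0.46, -0.743], [-0.516, -0.535, -0.669], [-0.705, 0.709, -0.022]] [-0.9 -0.1 -0.3] 0.4015718732869104
[ 0.4611 -0.2577  0.1742] delta [57.  4. -2.] dist 58 ikerr mm [np.float64(0.0), np.float64(0.0)] [-0.55 -0.6   2.38 -0.32  0.62  0.49]
[ 0.4878 -0.2861  0.1354] delta [112.   4.  -2.] dist 113 ikerr mm [np.float64(0.0), np.float64(0.0)] [-0.58 -0.41  2.32 -0.37  0.48  0.53]
```

View pics/w4.png

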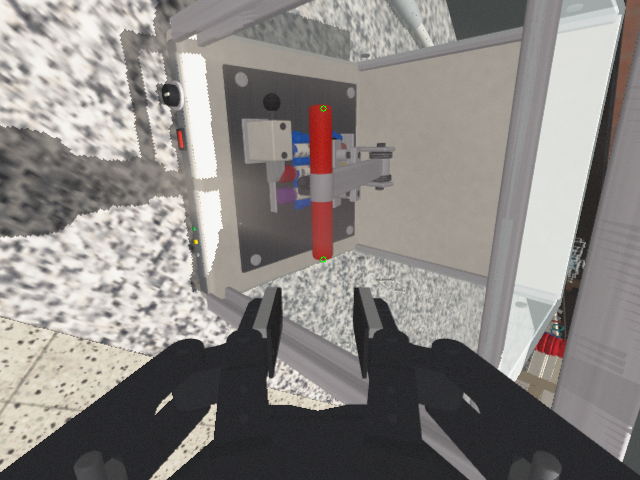

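Lever grip at (321,105)–(322,258), clear of the shield and centred between the open fingers; prediction agrees. Insert.

play_rows([
  [25,3,0,0,0.2],
  [50,3,-1,0,0.2],
  [70,3,-1,0,0.2],
  [90,3,-2,0,0.2],
  [110,3,-2,0,0.2],
  [110,3,-2,0,0.2],
])

```text
time: 21.15
tool_pos: [0.4887, -0.2833, 0.1408]
tool_rot: [0.484, 0.715, -0.02, -0.504]
contact_force: [0.0, -0.7, 0.4]
gripper_width: 0.399
```

```bash
python3 st.py; python3 - <<'E'
from go import *
s=manip.state();Rw=rot(s["tool_rot"]);b=Rw.T@(S2W(SH,[-.078,-.038,.146])[0]-np.array(s["tool_pos"]))*1000;print("bar in tool",b)
a0=np.arctan2(61,163);p0=S2W(SH,[-.078,-.038,.146])[0]
for ph in(.1,.2,.3,.36,.385,.39):
    r=S2W(SH,[.085-.174*np.cos(a0-ph),-.038,.085+.174*np.sin(a0-ph)])[0];print(ph,(Rw.T@(r-p0)*1000).round(1))
E
```

```text
21.15 [-0.575 -0.421  2.326 -0.364  0.485  0.525] [ 0.4887 -0.2833  0.1408] [[0.491, 0.459, -0.74], [-0.516, -0.531, -0.672], [-0.702, 0.712, -0.024]] [ 0.  -0.7  0.4] 0.3988588740211373
bar in tool [-10.21933048  -2.73995759   2.54291829]
0.1 [  7.9 -15.5   0.3]
0.2 [ 17.3 -30.1   0.6]
0.3 [ 28.1 -43.8   1. ]
0.36 [ 35.2 -51.4   1.3]
0.385 [ 38.3 -54.5   1.4]
0.39 [ 38.9 -55.1   1.4]
```

play_rows([
  [6,-2,0,0,1],
  [6,-2,0,0,1],
  [6,-2,0,0,1],
  [6,-2,0,0,1],
  [14,-18,0,0,1],
  [23,-32,1,0,1],
  [34,-46,1,0,1],
  [40,-53,1,0,1],
])

```text
time: 22.15
tool_pos: [0.4839, -0.2779, 0.0789]
tool_rot: [0.486, 0.715, -0.022, -0.503]
contact_force: [-25.6, 17.7, 15.6]
gripper_width: 0.163
```

play_rows([
  [3,-2,0,0,1],
  [5,-4,0,0,1],
  [5,-4,0,0,1],
])

```text
time: 22.52
tool_pos: [0.4837, -0.2779, 0.0701]
tool_rot: [0.485, 0.715, -0.021, -0.503]
contact_force: [-8.3, 3.5, 6.2]
gripper_width: 0.168
```

```bash
python3 st.py; python3 - <<'E'
from go import *
s=manip.state();Rw=rot(s["tool_rot"])
w=(np.array(s["tool_pos"])-.013*Rw[:,0]+.000*Rw[:,1])-np.r_[SH[:2],0];c,sn=np.cos(SH[2]),np.sin(SH[2])
print("grasp pt in shaker",c*w[0]+sn*w[1],-sn*w[0]+c*w[1],w[2], "force tool",Rw.T@np.array(s["contact_force"]))
E
```

```text
22.525 [-0.568 -0.292  2.371 -0.563  0.328  0.742] [ 0.4837 -0.2779  0.0701] [[0.492, 0.458, -0.74], [-0.518, -0.529, -0.672], [-0.699, 0.714, -0.023]] [-8.3  3.5  6.2] 0.16760026979147655
grasp pt in shaker -0.0854962583466252 -0.0357371706538264 0.07921682716043954 force tool [-10.17222053  -1.2220835    3.62540818]
```

play_rows([
  [2,-2,0,0,1],
  [2,-2,0,0,1],
  [0,0,0,0,1],
])

```text
time: 22.9
tool_pos: [0.4837, -0.278, 0.0702]
tool_rot: [0.485, 0.715, -0.021, -0.503]
contact_force: [-6.8, 4.0, 5.6]
gripper_width: 0.168
```

```bash
python3 st.py
```

```text
22.9 [-0.568 -0.292  2.371 -0.562  0.328  0.742] [ 0.4837 -0.278   0.0702] [[0.492, 0.458, -0.741], [-0.518, -0.529, -0.672], [-0.699, 0.714, -0.023]] [-6.8  4.   5.6] 0.16827864916388224
```

play_rows([
  [-2,3,0,0,1],
  [-2,3,0,0,0.2],
  [-2,3,0,0,0.2],
  [-2,3,0,0,0.2],
  [-2,3,0,0,0.2],
])

```text
time: 23.52
tool_pos: [0.4839, -0.278, 0.0723]
tool_rot: [0.484, 0.715, -0.021, -0.504]
contact_force: [0.2, 0.2, 1.3]
gripper_width: 0.402
```

```bash
python3 st.py; python3 - <<'E'
from go import *
f=manip.grab_frame("wrist")
i=f["img"][:,:,::-1].copy()
for u,v in proj(f,S2W(SH,[[-.088,-.055,.085],[-.088,.055,.085]])): cv2.circle(i,(int(u),int(v)),3,(0,255,0),1)
cv2.imwrite("pics/w5.png",i)
E
```

```text
23.525 [-0.569 -0.296  2.37  -0.546  0.334  0.726] [ 0.4839 -0.278   0.0723] [[0.492, 0.458, -0.74], [-0.517, -0.531, -0.672], [-0.701, 0.713, -0.024]] [0.2 0.2 1.3] 0.4021101333430569
```

View pics/w5.png

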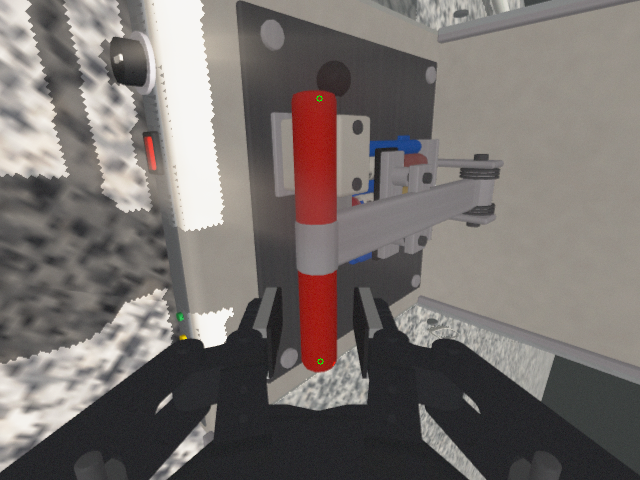

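The lever grip lies at the latched position (predicted ends at (319,98) and (320,361)) with both fingers off it, so the catch holds. Retract.

```bash
python3 - <<'E'
from go import *
s=manip.state();Rw=rot(s["tool_rot"]);p=np.array(s["tool_pos"]);X=Rw[:,0];q=np.array([.4332,-.1686,.3684])
go([p-.07*X,p-.115*X]+[q+Rw@np.array(d)/1000 for d in([136,-90,44],[100,-79,30],[70,-65,10],[45,-45,0],[20,-25,0],[0,0,0])])
E
```

```text
[ 0.4495 -0.2418  0.1213] delta [-70.  -0.  -0.] dist 70 ikerr mm [np.float64(0.0), np.float64(0.0)] [-0.53 -0.58  2.46 -0.41  0.52  0.59]
[ 0.4273 -0.2185  0.1528] delta [-115.    0.   -0.] dist 115 ikerr mm [np.float64(0.0), np.float64(0.0)] [-0.5  -0.76  2.5  -0.36  0.66  0.54]
[ 0.4263 -0.2207  0.2079] delta [-153.   40.    1.] dist 158 ikerr mm [np.float64(0.0), np.float64(0.0)] [-0.51 -0.83  2.45 -0.31  0.78  0.47]
[ 0.424  -0.1985  0.2413] delta [-189.   51.  -13.] dist 196 ikerr mm [np.float64(0.0), np.float64(0.0)] [-0.44 -0.89  2.42 -0.34  0.88  0.52]
[ 0.4304 -0.177   0.2728] delta [-219.   65.  -33.] dist 231 ikerr mm [np.float64(0.0), np.float64(0.0)] [-0.36 -0.89  2.37 -0.39  0.96  0.59]
[ 0.4347 -0.168   0.3048] delta [-244.   85.  -43.] dist 262 ikerr mm [np.float64(0.0), np.float64(0.0)] [-0.33 -0.88  2.31 -0.4   1.01  0.6 ]
[ 0.4316 -0.1657  0.3366] delta [-269.  105.  -43.] dist 292 ikerr mm [np.float64(0.0), np.float64(0.0)] [-0.33 -0.89  2.26 -0.39  1.07  0.58]
[ 0.4332 -0.1686  0.3684] delta [-289.  130.  -43.] dist 320 ikerr mm [np.float64(0.0), np.float64(0.0)] [-0.33 -0.88  2.2  -0.37  1.11  0.55]
```

play_rows([
  [-35,0,0,0,0.2],
  [-75,0,0,0,0.2],
  [-115,0,0,0,1],
  [-153,40,1,0,1],
  [-189,51,-13,0,1],
  [-219,65,-33,0,1],
  [-244,85,-43,0,1],
  [-269,105,-43,0,1],
])

```text
time: 24.58
tool_pos: [0.4317, -0.1648, 0.3375]
tool_rot: [0.484, 0.715, -0.02, -0.503]
contact_force: [-1.0, -0.3, 0.0]
gripper_width: 0.0
```

```bash
python3 st.py; python3 - <<'E'
from go import *
s=manip.state();Rw=rot(s["tool_rot"]);X=Rw[:,0];h=S2W(SH,[-.165,0,.339])[0]
go([h-.037*X,h+.017*X])
f=manip.grab_frame("wrist");np.savez("pics/wrist6.npz",**f)
i=f["img"][:,:,::-1].copy()
for u,v in proj(f,S2W(SH,[[-.165,-.055,.339],[-.165,.055,.339]])): cv2.circle(i,(int(u),int(v)),3,(0,255,0),1)
cv2.imwrite("pics/w6.png",i)
E
```

```text
24.575 [-0.325 -0.891  2.262 -0.388  1.07   0.58 ] [ 0.4317 -0.1648  0.3375] [[0.493, 0.459, -0.739], [-0.516, -0.53, -0.673], [-0.701, 0.713, -0.024]] [-1.  -0.3  0. ] 0.000187467019113665
[ 0.4336 -0.1687  0.3649] delta [-16.  22.   1.] dist 28 ikerr mm [np.float64(0.0), np.float64(0.0)] [-0.34 -0.88  2.21 -0.37  1.1   0.55]
[ 0.4602 -0.1966  0.3271] delta [38. 22.  1.] dist 44 ikerr mm [np.float64(0.0), np.float64(0.0)] [-0.39 -0.78  2.22 -0.36  0.98  0.54]
```

View pics/w6.png

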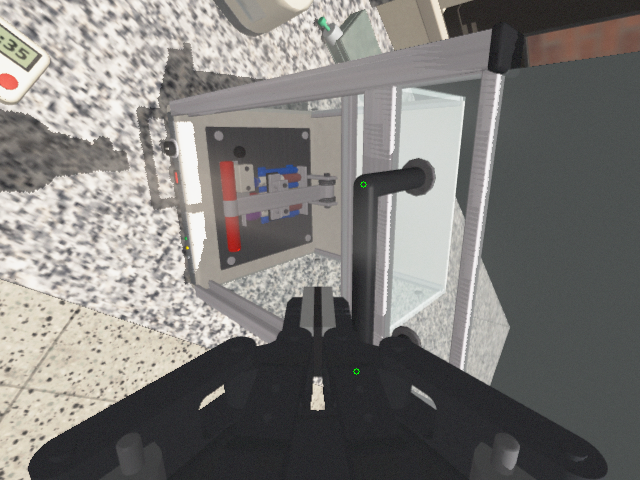

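Lever still down (231,160–250) and the tubes are in place; the handle is where predicted (363,184). Regrasp it.

play_rows([
  [-20,10,1,0,1],
  [-20,22,1,0,0.2],
  [-20,22,1,0,0.2],
  [0,22,1,0,0.2],
  [20,22,1,0,0.2],
  [38,22,1,0,0.2],
  [38,22,1,0,0.2],
  [38,22,1,0,1],
])

```text
time: 25.62
tool_pos: [0.4594, -0.1977, 0.3253]
tool_rot: [0.484, 0.715, -0.02, -0.504]
contact_force: [-0.2, -0.5, 0.4]
gripper_width: 0.198
```

play_rows([
  [0,0,0,0,1],
  [0,0,0,0,1],
  [0,0,0,0,1],
])

```text
time: 26.0
tool_pos: [0.46, -0.1982, 0.3271]
tool_rot: [0.485, 0.715, -0.022, -0.503]
contact_force: [6.5, -6.3, -2.6]
gripper_width: 0.118
```

```bash
python3 st.py
```

```text
26.0 [-0.393 -0.778  2.225 -0.359  0.972  0.541] [ 0.46   -0.1982  0.3271] [[0.494, 0.457, -0.74], [-0.519, -0.528, -0.672], [-0.698, 0.716, -0.024]] [ 6.5 -6.3 -2.6] 0.11802536197261015
```

play_rows([
  [14,-14,0,0,1],
  [36,-37,1,0,1],
  [60,-61,2,0,1],
  [84,-86,3,0,1],
  [108,-110,4,0,1],
  [132,-134,5,0,1],
  [154,-157,5,0,1],
  [154,-157,5,0,1],
])

```text
time: 27.0
tool_pos: [0.4597, -0.198, 0.1052]
tool_rot: [0.485, 0.714, -0.02, -0.504]
contact_force: [9.9, -12.7, -8.9]
gripper_width: 0.114
```

```bash
python3 st.py
```

```text
27.0 [-0.393 -0.543  2.47  -0.595  0.544  0.857] [ 0.4597 -0.198   0.1052] [[0.492, 0.46, -0.739], [-0.518, -0.528, -0.673], [-0.7, 0.714, -0.022]] [  9.9 -12.7  -8.9] 0.11430865238969662
```

play_rows([
  [10,-10,0,0,1],
  [20,-21,1,0,1],
  [25,-26,1,0,1],
  [29,-30,1,0,1],
  [29,-30,1,0,1],
])

```text
time: 27.62
tool_pos: [0.4597, -0.198, 0.0649]
tool_rot: [0.485, 0.715, -0.021, -0.504]
contact_force: [7.0, -12.4, -7.4]
gripper_width: 0.116
```

play_rows([
  [2,-2,0,0,1],
  [3,-3,0,0,1],
  [3,-3,0,0,1],
])

```text
time: 28.0
tool_pos: [0.4598, -0.198, 0.0611]
tool_rot: [0.485, 0.715, -0.021, -0.504]
contact_force: [-0.5, -7.5, 0.1]
gripper_width: 0.116
```

```bash
python3 st.py
```

```text
28.0 [-0.392 -0.426  2.483 -0.751  0.443  1.035] [ 0.4598 -0.198   0.0611] [[0.491, 0.458, -0.741], [-0.519, -0.529, -0.671], [-0.699, 0.714, -0.022]] [-0.5 -7.5  0.1] 0.11582177015632121
```

play_rows([
  [2,-2,0,0,1],
  [2,-2,0,0,1],
])

```text
time: 28.25
tool_pos: [0.4604, -0.1984, 0.06]
tool_rot: [0.485, 0.714, -0.022, -0.504]
contact_force: [-16.9, 2.5, 16.9]
gripper_width: 0.12
```

play_rows([
  [2,-2,0,0,1],
  [2,-2,0,0,1],
])

```text
time: 28.5
tool_pos: [0.4625, -0.1981, 0.0588]
tool_rot: [0.487, 0.715, -0.022, -0.501]
contact_force: [-8.9, 3.8, 15.5]
gripper_width: 0.113
```

```bash
python3 st.py
```

```text
28.5 [-0.39  -0.411  2.481 -0.778  0.429  1.063] [ 0.4625 -0.1981  0.0588] [[0.497, 0.456, -0.739], [-0.52, -0.525, -0.674], [-0.695, 0.718, -0.024]] [-8.9  3.8 15.5] 0.11278467123235983
```

The shield is on its stop: the upward force rises and motion stops. Release and back out.

play_rows([
  [0,0,0,0,0.2],
  [0,0,0,0,0.2],
  [0,0,0,0,0.2],
  [0,0,0,0,0.2],
  [-20,0,0,0,0.2],
  [-45,0,0,0,0.2],
  [-65,0,0,0,0.2],
  [-65,0,0,0,0.2],
])

```text
time: 29.5
tool_pos: [0.4283, -0.1632, 0.101]
tool_rot: [0.485, 0.716, -0.021, -0.502]
contact_force: [0.1, -0.3, 0.3]
gripper_width: 0.397
```

play_rows([
  [-30,30,0,0,0.2],
  [-60,60,0,0,0.2],
  [-80,80,0,0,0.2],
  [-80,80,0,0,0.2],
])

```text
time: 30.0
tool_pos: [0.4262, -0.1653, 0.2156]
tool_rot: [0.484, 0.716, -0.022, -0.502]
contact_force: [0.3, -0.8, -0.6]
gripper_width: 0.398
```

```bash
python3 st.py; python3 - <<'E'
from go import *
f=manip.grab_frame("wrist");np.savez("pics/wrist7.npz",**f)
i=f["img"][:,:,::-1].copy()
for s,col in((0,(0,255,0)),(.01,(0,0,255))):
  for u,v in proj(f,S2W(SH,[[-.165,-.055,.076+s],[-.165,.055,.076+s]])): cv2.circle(i,(int(u),int(v)),3,col,1)
for u,v in proj(f,S2W(SH,[[-.088,-.055,.085],[-.088,.055,.085]])): cv2.circle(i,(int(u),int(v)),3,(255,255,0),1)
cv2.imwrite("pics/w7.png",i)
g=manip.grab_frame("side");cv2.imwrite("pics/s7.png",g["img"][:,:,::-1])
E
```

```text
30.0 [-0.331 -0.888  2.46  -0.442  0.88   0.676] [ 0.4262 -0.1653  0.2156] [[0.494, 0.455, -0.741], [-0.518, -0.53, -0.671], [-0.698, 0.716, -0.026]] [ 0.3 -0.8 -0.6] 0.3979413486245002
```

View pics/w7.png

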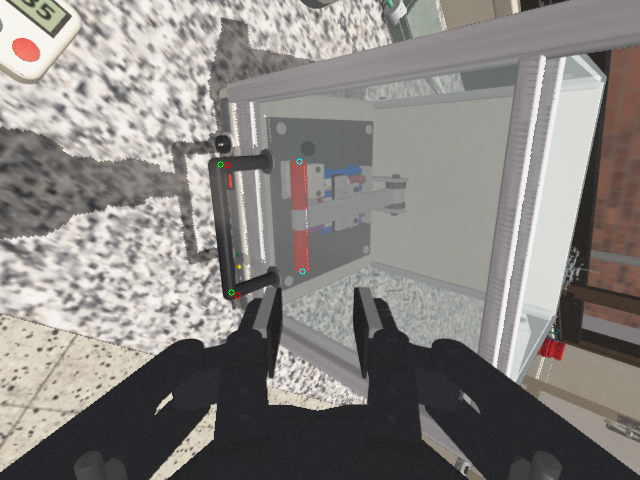

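View pics/s7.png

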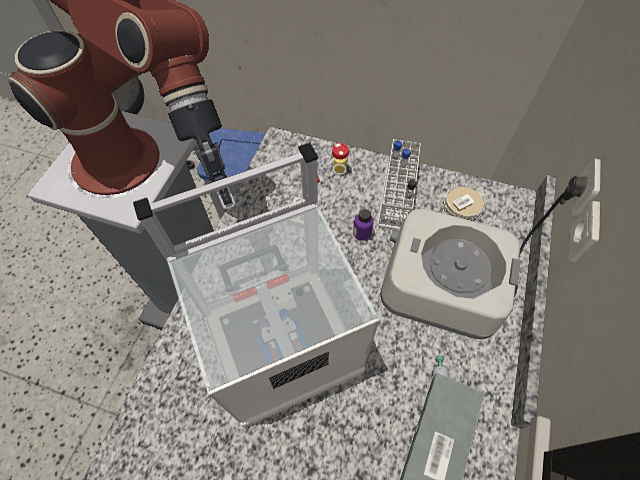

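Handle back at its closed position (220,164)–(231,293), on the s = 0 marks. Lever sits on the latched marks; cup (340,155), bottle (363,225) and timer look unmoved. One numeric check of the shield's height against the first picture, then hand in.

```bash
python3 - <<'E'
import cv2,numpy as np
a=cv2.imread("pics/side0.png",0).astype(np.float32);b=cv2.imread("pics/s7.png",0).astype(np.float32)
y0,y1,x0,x1=240,272,216,290
t=a[y0+3:y1-3,x0+3:x1-3]
for n,(Y,X) in{"handle":(0,0),"frame ref":(-20,60)}.items():
    A=a[y0+Y:y1+Y,x0+X:x1+X];B=b[y0+Y:y1+Y,x0+X:x1+X];print(n,cv2.phaseCorrelate(A,B,cv2.createHanningWindow(A.shape[::-1],cv2.CV_32F)),np.abs(A-B).mean())
from h import *
f=dict(np.load("pics/side0.npz"));SH=[.5605,-.312,-.852]
print("px per 10mm",proj(f,S2W(SH,[-.165,0,.086]))-proj(f,S2W(SH,[-.165,0,.076])))
E
```

```text
handle ((0.24769589676296988, 0.7080536665997776), 0.8016168030103048) 9.476773
frame ref ((0.4434963125715754, -0.05035540985844378), 0.9468475486834844) 7.50549
px per 10mm [[-0.73256553 -2.43438932]]
```

```bash
python3 -c "
from plant import manip
print(manip.job_done())"
```

```text
the job is handed in; nothing more can be done
None
```

The shaker is clamped and closed: I raised the shield, pressed the lever down until the catch held it, and slid the shield back down. I handed in at about 30 s on the robot's clock.

**How it went:**
- **Tool tilt:** the moves only allow turning about the tool's own axis. I got the 45° tilt by pushing the arm against its reach limits high above the bench, before touching anything.
- **Shield up:** I gripped the handle and raised it to about 0.264 m of the 0.268 m travel.
- **Lever:** I pinched the lever's grip and pressed it down along its arc to about 0.38 rad, then let go.
- **Shield down:** I lowered it until it pushed back with about 16 N, then released it and backed away.

**Last checks:**
- **Lever:** with the fingers open, it lay on its predicted latched position. It was still there after I backed out and in the last pictures.
- **Shield:** the handle is back on its fully closed marks. A comparison with the first picture showed no sign that it was still open. It gave +0.7 px, in the downward direction, though the lever's move inside that crop blurs this.
- **Tubes and surroundings:** by eye, the tubes still lie in the cradle, and the cup, bottle and timer look unmoved. I did not measure these.
- **Wrist force:** it read about 69 N for a moment while I was tilting the tool in free air. I put this down to a sudden stop at a joint limit. It is under the 120 N limit, and I saw nothing touching.
- **Scene camera:** its view was blocked, so I relied on the side and wrist cameras.

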